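# Fetch the brass V-block from behind the paste tins

## Robot

A 6-joint arm with a two-finger parallel gripper is mounted at the origin on the work surface. World frame = base frame: x ahead of the robot, y to its left, z up, the work surface at z = 0. Lengths are in m, angles in rad, forces in N, time in s.
With the tool pointing down it reaches from about 0.25 to 0.85 m from the base axis. Payload 12.5 kg.
Tool frame: the origin (TCP) lies midway between the tips of the shut fingers; the grasp point (between the pads) lies 19 mm behind it; z points along the fingers, y is the line along which they close (so a half turn about z gives the same grasp; the last joint's range is limited). The gripper opens to 93 mm and grips with 3 to 60 N. Pads are 15 mm wide; open, the fingers measure 128 mm over their backs; the gripper's body (75 mm by 188 mm) begins 65 mm behind the grasp point.
Start: joints at [1.2, 0.351, 1.652, -0, 1.139, -0.085], TCP at [0.155, 0.528, 0.219] pointing down, gripper open.
Joint ranges: [-2.75, 2.75], [-0.79, 2.1], [0.01, 2.65], [-1.57, 4.71], [0.07, 3.14], [-2.87, 2.87]. Speed limits (rad/s): [2.22, 2.22, 2.79, 3.14, 3.14, 3.14].

## Interface

Orientations are given as a rotation vector (axis times angle).
In Python, from plant import bot gives the robot as it stands. The module is installed in compiled form; this text tells all that it offers.
- The arm moves only by the shell command python3 -m inch 'ROWS' [FORCE]. ROWS is JSON, a list of rows, each a list of 5 numbers: the gripper command: -1 is fully open, 1 is shut, values between are in proportion, then the shift along the tool's x, y, z each as a share of 40 cm, from -1 to 1, then the turn about the tool's z as a share of 2 pi rad, from -1 to 1. A call has 1 to 12 rows; each row is the pose to reach, as a shift and turn from the pose commanded when the call began, along the tool's axes at that moment, turning the shorter way round; what a row does not reach only later rows make up. A row lasts 1/10 s, in which the tool goes at most 50 mm and 8.59 degrees, less where a joint would pass 70% of its speed; a pose out of reach is approached as far as the arm can. A call with a number of a shift or a turn outside -1 to 1 is refused whole. A call with a gripper value outside its range is refused whole. The fingers move at their own pace and stop on an object; FORCE is the grip in N (left out, the last holds). Time passes only in rows, so rows that repeat a pose let the fingers close. It gives the time, the measured TCP pose, the force, the opening and the grip force at its end, in the units of the state.
- bot.read_state(): the state, without advancing time (a new reading comes with each control period).
- bot.get_image(name): name is "side" or "top"; returns (picture, depth): 480x640x3 uint8, red, green, blue; 480x640 float32, m along the optical axis (not along the pixel's ray), 0 where there is no reading.
- bot.calibration(name): a dict with "fx", "fy", "cx", "cy" (pixels), "k1" (the pictures are not rectified: a ray, as slopes to the right and down, at radius r is drawn at 1 + k1 r^2 times it, then the intrinsics apply), "camera_from_world" (4x4, takes a point from world to camera coordinates). Camera axes: x right, y down, z forward; pixel columns grow to the right and rows downward; lengths in m; the calibration is good to about 2 mm. A picture is of the moment at which its call begins. calibration takes no time and is no camera call.
- bot.finish_job(): hands the job in; it is judged then, once.
The state is a dict: "time_s": time; "joints": joint angles; "qd": joint speeds; "tau": joint torques, N m; "position": TCP position; "eef_rot": TCP orientation; "wrist_force": force on the tool from outside, world axes, zero at the start; "moment": the same for the moment, N m; "grip_width": finger opening in m; "finger_force": force on a finger pad.
Only numpy, scipy, OpenCV 4.12 (cv2) and the standard library are available. Lean on these libraries where they do the work, as an engineer would, in place of code of your own. Each camera call takes 0.05 s, during which the arm holds its last target. There are 200 camera calls.

## Task

First move all three paste tins out of the way into the grey tray, leaving the blocks behind them as they are; then fetch the brass V-block and lay it in the open green vice, groove up, flat on the bed in the middle of the jaws and in line with them, and let go of it. Only then put each tin back, centred on the disc of its own colour; keep the tins upright throughout and leave the steel block where it lies.

Things in the scene. Friction and masses are not known exactly. Their poses are not given: they have to be found in the camera images.
- tin_red: red paste tin with a red lid and a white paper band, an upright cylinder 52 mm in diameter, 100 mm tall, about 0.2 kg; origin at the centre of its underside, z up. At the start it stands on the red disc.
- tin_blue: blue paste tin with a blue lid and a white paper band, an upright cylinder 52 mm in diameter, 100 mm tall, about 0.2 kg; origin at the centre of its underside, z up. At the start it stands on the blue disc.
- tin_yellow: yellow paste tin with a yellow lid and a white paper band, an upright cylinder 52 mm in diameter, 100 mm tall, about 0.2 kg; origin at the centre of its underside, z up. At the start it stands on the yellow disc.
- home_red: red disc marking the red tin's place, 70 mm across, 3 mm thick, fixed; origin at the centre of its underside, 10 mm above the bench: a tin standing on it has its underside at z = 13 mm. The three discs lie in a row 80 mm apart along the open front of a dark wooden rack. The disc's x axis points squarely to the rack's back, away from the robot, y along the row, z up.
- home_blue: blue disc marking the blue tin's place, 70 mm across, 3 mm thick, fixed; origin at the centre of its underside, 10 mm above the bench: a tin standing on it has its underside at z = 13 mm. The three discs lie in a row 80 mm apart along the open front of a dark wooden rack. The disc's x axis points squarely to the rack's back, away from the robot, y along the row, z up.
- home_yellow: yellow disc marking the yellow tin's place, 70 mm across, 3 mm thick, fixed; origin at the centre of its underside, 10 mm above the bench: a tin standing on it has its underside at z = 13 mm. The three discs lie in a row 80 mm apart along the open front of a dark wooden rack. The disc's x axis points squarely to the rack's back, away from the robot, y along the row, z up.
- vblock: brass V-block, 52 mm long (y), 36 mm wide (x), 34 mm high (z), groove along y in its top, about 0.35 kg; origin at the centre of its underside. At the start it lies on the rack's floor board (10 mm above the bench) about 60 mm behind the centre line of the row of tins, its length roughly along the row. Its flat ends are good to grip.
- steel_block: plain dark steel block, 52 x 36 x 34 mm, flat top, no groove, lying on the rack about 130 mm beside the brass one; stays where it is. Origin at the centre of its underside. The rack's floor board is 170 mm deep, 280 mm wide, 10 mm thick; its walls at the back and both sides reach 45 mm above the bench, none in front.
- tray: grey parking tray with a black rubber floor, fixed, open at the top, 260 mm (x) by 120 mm (y) outside, walls 5 mm thick and 25 mm high, floor 5 mm thick; origin at the centre of its underside, on the bench. Empty at the start; the three tins fit in a row along its x.
- vice: green machine vice, fixed, its jaws standing open. Origin at the centre of its underside, on the bench, midway between the jaws. The flat bed between the jaws is 20 mm above the bench; the jaws run along y, 85 mm long, 56 mm apart along x (steel faces at x = -28 and +28 mm), tops 54 mm above the bench; open at both ends along y. Screw and bar handle on the -x side.
Mind the look-alikes: they are no part of the job. There is more than one size of the tin_red; the job needs the larger. Of the things that look like the tin_blue, the larger one is meant.

How it is judged:
By the outcome, as a careful person would: the job done as asked, in the order asked, and still so for the second after the job is handed in, with the robot touching nothing.
It also fails if it takes over 141 s, if anything falls off the work surface, if the arm or the gripper's body presses on something with over 40 N, if the wrist force passes 120 N, or if a joint passes its speed limit or range.

## Working session

There is one attempt and no reset: what is moved stays moved. The work goes in short steps, Python scripts to look and compute and a shell command to move; the robot and the scene stay as the last step left them, time stands still between calls to the robot, and variables do not carry over. Pictures are saved under pics/ and viewed, at most 14 in all, crops included, and the job is handed in when it is done.

```bash
mkdir -p pics
cat > h.py <<'E'
import numpy as np, cv2
from plant import bot
from scipy.spatial.transform import Rotation as R
def snap(name,fn):
    im,d=bot.get_image(name); np.savez(fn,im=im,d=d); cv2.imwrite(f'pics/{fn}.png',im[:,:,::-1]); return im,d
def world(cam,u,v,z=None,depth=None):
    c=bot.calibration(cam); K=np.array([[c['fx'],0,c['cx']],[0,c['fy'],c['cy']],[0,0,1.]])
    p=cv2.undistortPoints(np.array([[[u,v]]],float),K,np.array([c['k1'],0,0,0,0.]))[0,0]
    T=np.linalg.inv(c['camera_from_world']); r=T[:3,:3]@np.array([p[0],p[1],1]); o=T[:3,3]
    s=depth if z is None else (z-o[2])/r[2]
    return o+s*r
E
python3 - <<'E'
from h import *
for n in('top','side'):
    snap(n,n+'0'); c=bot.calibration(n); print(n,c['fx'],c['k1'],np.linalg.inv(c['camera_from_world'])[:3].round(3))
s=bot.read_state(); print(s['position'],R.from_rotvec(s['eef_rot']).as_matrix().round(3),s['grip_width'],s['time_s'])
E
```

```text
top 505.26312330276625 -0.02411779383939787 [[ 0.004 -1.     0.016  0.544]
 [-1.    -0.004 -0.004  0.017]
 [ 0.004 -0.016 -1.     0.903]]
side 595.0086634736662 0.053510983967248994 [[ 0.967 -0.148  0.208  0.356]
 [-0.255 -0.6    0.758 -0.807]
 [ 0.012 -0.786 -0.618  0.675]]
[0.15492242 0.52743649 0.21815764] [[-0.959  0.282 -0.   ]
 [ 0.282  0.959 -0.001]
 [ 0.    -0.001 -1.   ]] 0.09281923955346 0.1
```

View pics/top0.png

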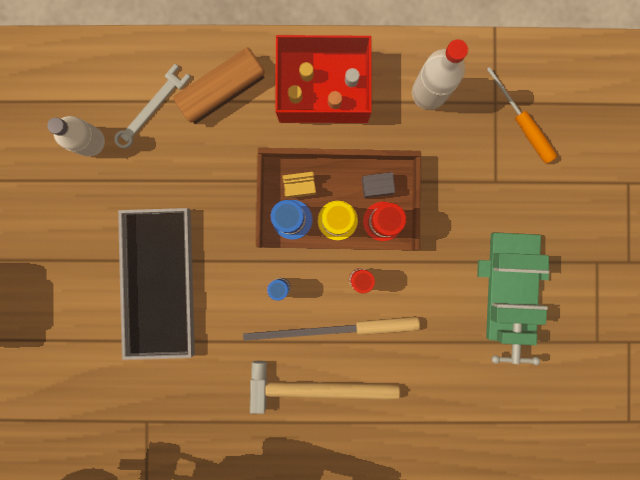

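View pics/side0.png

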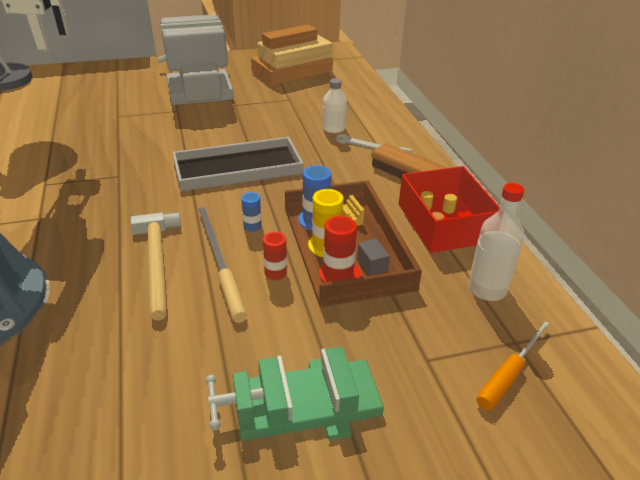

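The blue candidates are the large tin at (291,217), on the disc, and a small one at (278,289). The red candidates are the large tin at (386,220), on the disc, and a small one at (362,281). The larger ones, standing on the discs, fit the description. The brass V-block is at (299,184) and the steel block at (379,185). I'll confirm this in an enlarged crop and measure.

```bash
cat >> h.py <<'E'
def cloud(cam,d):
    c=bot.calibration(cam); K=np.array([[c['fx'],0,c['cx']],[0,c['fy'],c['cy']],[0,0,1.]])
    v,u=np.mgrid[:480,:640]; p=cv2.undistortPoints(np.stack([u,v],-1).reshape(-1,1,2).astype(float),K,np.array([c['k1'],0,0,0,0.])).reshape(480,640,2)
    T=np.linalg.inv(c['camera_from_world']); P=np.dstack([p,np.ones((480,640))])*d[...,None]
    return P@T[:3,:3].T+T[:3,3]
def rect(W,m):
    p=W[m][:,:2].astype(np.float32); r=cv2.minAreaRect(p*1000); return len(p),np.round(r[0],1),np.round(r[1],1),round(r[2],1),np.median(W[m][:,2]).round(4),(p.mean(0)*1000).round(1)
E
python3 - <<'E'
from h import *
f=np.load('top0.npz'); im,d=f['im'],f['d']; W=cloud('top',d); z=W[...,2]
def box(u0,u1,v0,v1):
    m=np.zeros(z.shape,bool); m[v0:v1,u0:u1]=1; return m
for n,b,lo,hi in [('blue',(260,315,190,245),.1,.13),('yel',(315,362,190,245),.1,.13),('red',(362,412,190,245),.1,.13),('sblue',(262,295,272,305),.03,.2),('sred',(345,380,265,298),.03,.2),('vb',(275,322,168,198),.036,.06),('steel',(358,400,168,198),.036,.06),('tray',(110,200,200,365),.018,.035),('vice',(475,560,225,325),.046,.065),('vicebed',(475,560,225,325),.012,.03),('rackwall',(245,435,140,255),.037,.06)]:
    print(n,rect(W,box(*b)&(z>lo)&(z<hi)))
c1=cv2.resize(im[140:310,240:440,::-1],None,fx=4,fy=3.5,interpolation=cv2.INTER_CUBIC); cv2.imwrite('pics/c1.png',c1[:,:800])
c2=cv2.resize(im[225:375,470:570,::-1],None,fx=4,fy=4,interpolation=cv2.INTER_CUBIC); cv2.imwrite('pics/c2.png',c2)
E
```

```text
blue (823, array([598.4,  75.6]), array([49.9, 48.8]), 45.6, np.float64(0.113), array([598.2,  75.3], dtype=float32))
yel (847, array([596.2,  -4. ]), array([51.7, 48.7]), 0.1, np.float64(0.1131), array([596.,  -4.], dtype=float32))
red (858, array([594.3, -84. ]), array([50.5, 50.8]), 26.4, np.float64(0.113), array([594.1, -83.7], dtype=float32))
sblue (380, array([479.1,  93. ]), array([33.6, 34. ]), 33.1, np.float64(0.067), array([479.8,  92.1], dtype=float32))
sred (474, array([494.6, -44.9]), array([37.1, 37.5]), 1.5, np.float64(0.075), array([495.2, -44.5], dtype=float32))
vb (360, array([658. ,  60.9]), array([36.4, 50.4]), 7.8, np.float64(0.043), array([658.1,  60.9], dtype=float32))
steel (652, array([658.4, -75.2]), array([36.5, 52.1]), 7.6, np.float64(0.0439), array([657.9, -74.8], dtype=float32))
tray (1667, array([485.5, 312.1]), array([260.9, 122.9]), 2.1, np.float64(0.0244), array([485. , 312.4], dtype=float32))
vice (1872, array([ 481. , -317.5]), array([ 85.2, 118.6]), 87.6, np.float64(0.054), array([ 480.8, -316.4], dtype=float32))
vicebed (2786, array([ 497.1, -315. ]), array([162., 116.]), 0.4, np.float64(0.02), array([ 507.1, -315.5], dtype=float32))
rackwall (3057, array([634. ,  -6.7]), array([279.4, 169.5]), 89.1, np.float64(0.0443), array([665.5, -15.4], dtype=float32))
```

View pics/c1.png

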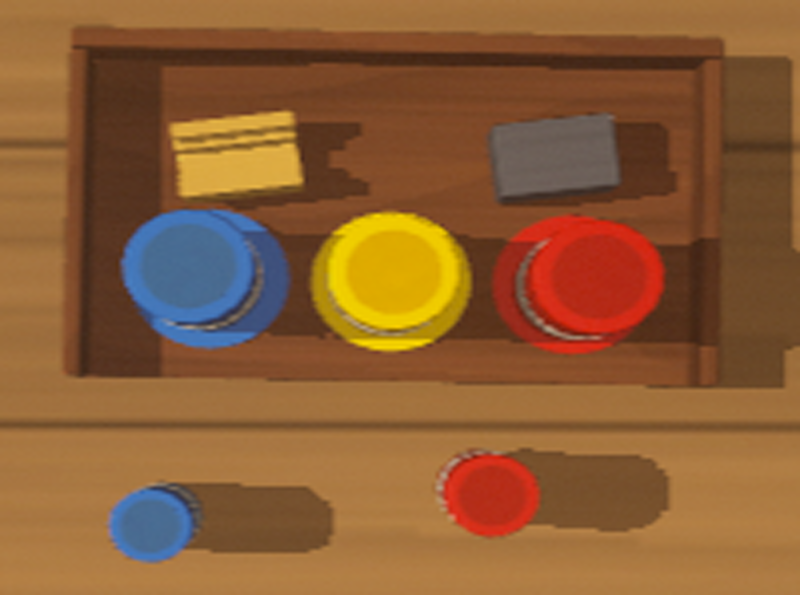

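View pics/c2.png

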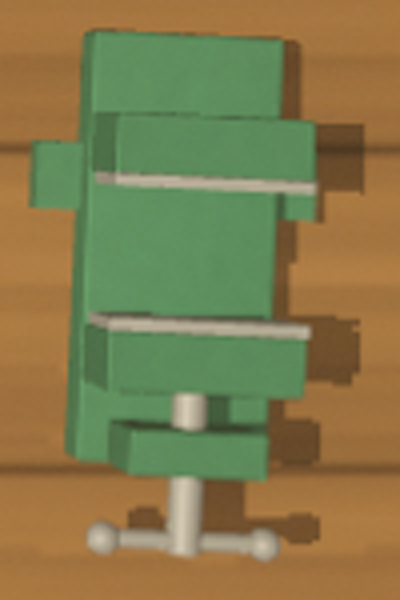

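The crop confirms it: the large blue, yellow and red tins stand on their discs, and the small blue one (150,523) and small red one (490,493) in front of the rack are look-alikes. The grooved brass block is at crop (237,155) and the plain steel one at (555,155). The vice jaws run along y with about -2.4° yaw, screw towards -x. I'll turn the tool so it closes along x and start with blue.

```bash
cat >> h.py <<'E'
def go(x,y,z,yaw=None):
    "shares from measured pose; yaw = world angle (deg) of tool y axis"
    s=bot.read_state(); M=R.from_rotvec(s['eef_rot']).as_matrix(); dlt=M.T@(np.array([x,y,z])-s['position'])
    t=0
    if yaw is not None:
        a=np.degrees(np.arctan2(M[1,1],M[0,1])); t=-((yaw-a+90)%180-90)/360
    print('shares',(dlt/.4).round(4),'turn',round(t,4),'rows~',(np.linalg.norm(dlt)/.05).round(1),'t',s['time_s'])
E
python3 -m inch '[[-1,-0.69,-0.386,0,0.204],[-1,-0.69,-0.386,0,0.204],[-1,-0.69,-0.386,0,0.204],[-1,-0.69,-0.386,0,0.204],[-1,-0.69,-0.386,0,0.204],[-1,-0.69,-0.386,0,0.204],[-1,-0.69,-0.386,0,0.204],[-1,-0.69,-0.386,0,0.204],[-1,-0.69,-0.386,0,0.204],[-1,-0.69,-0.386,0,0.204]]' 25
python3 -c "
from h import *
go(.5983,.0755,.19,0);go(.5983,.0755,.061,0)"
```

```text
time_s: 1.1
position: [0.3763, 0.3015, 0.2184]
eef_rot: [-2.22, -2.223, 0.001]
wrist_force: [0.5, 0.6, 0.0]
grip_width: 0.0928
finger_force: 0.0
shares [-0.5658  0.5541  0.0709] turn 0.0003 rows~ 6.4 t 1.1
shares [-0.5657  0.5542  0.3934] turn 0.0003 rows~ 7.1 t 1.1
```

```bash
python3 -m inch '[[-1,-0.565,0.554,0.07,0],[-1,-0.565,0.554,0.07,0],[-1,-0.565,0.554,0.07,0],[-1,-0.565,0.554,0.07,0],[-1,-0.565,0.554,0.07,0],[-1,-0.565,0.554,0.07,0],[-1,-0.565,0.554,0.07,0],[-1,-0.565,0.554,0.07,0],[-1,-0.565,0.554,0.18,0],[-1,-0.565,0.554,0.29,0],[-1,-0.565,0.554,0.393,0],[-1,-0.565,0.554,0.393,0]]'
python3 -m inch '[[0.3,0,0,0,0],[0.6,0,0,0,0],[0.6,0,0,0,0],[0.6,0,0,0,0],[0.6,0,0,0,0],[0.6,0,0,0,0]]' 25
python3 -c "
from h import *
go(.4055,.3095,.12,0)"
```

```text
time_s: 2.3
position: [0.5945, 0.0778, 0.057]
eef_rot: [-2.21, -2.224, 0.01]
wrist_force: [-0.2, -0.2, -0.1]
grip_width: 0.0933
finger_force: 0.0
time_s: 2.9
position: [0.5989, 0.0764, 0.0619]
eef_rot: [2.218, 2.225, 0.001]
wrist_force: [-0.4, -0.9, 3.9]
grip_width: 0.0517
finger_force: 25.0
shares [ 0.5842 -0.4815 -0.1456] turn 0.0005 rows~ 6.2 t 2.9
```

```bash
python3 -m inch '[[0.6,0,0,-0.08,0],[0.6,0,0,-0.15,0],[0.6,0.06,-0.05,-0.15,0],[0.6,0.15,-0.12,-0.15,0],[0.6,0.24,-0.2,-0.15,0],[0.6,0.33,-0.27,-0.15,0],[0.6,0.42,-0.34,-0.15,0],[0.6,0.5,-0.41,-0.15,0],[0.6,0.56,-0.46,-0.15,0],[0.6,0.584,-0.4815,-0.15,0],[0.6,0.584,-0.4815,-0.15,0],[0.6,0.584,-0.4815,-0.15,0]]'
python3 -c "
from h import *
go(.4055,.3095,.055,0)"
```

```text
time_s: 4.1
position: [0.4059, 0.3089, 0.1214]
eef_rot: [2.218, 2.225, 0.0]
wrist_force: [0.7, -0.0, -2.4]
grip_width: 0.0516
finger_force: 25.0
shares [ 0.0016 -0.0011  0.1661] turn 0.0005 rows~ 1.3 t 4.1
```

```bash
python3 -m inch '[[0.6,0,0,0.08,0],[0.6,0,0,0.14,0],[0.6,0,0,0.165,0],[0.6,0,0,0.165,0],[0.6,0,0,0.165,0],[-0.45,0,0,0.165,0],[-0.45,0,0,0.165,0],[-0.45,0,0,0.165,0],[-0.45,0,0,0.08,0],[-0.45,0,0,-0.04,0],[-0.45,0,0,-0.16,0],[-0.45,0,0,-0.16,0]]'
python3 -c "
from h import *
go(.5961,-.004,.19,0);go(.5961,-.004,.061,0)"
```

```text
time_s: 5.3
position: [0.4076, 0.311, 0.1915]
eef_rot: [2.216, 2.224, 0.016]
wrist_force: [-0.3, 0.7, -0.7]
grip_width: 0.0674
finger_force: 0.0
shares [-0.7892  0.4684  0.0035] turn 0.0005 rows~ 7.3 t 5.3
shares [-0.791   0.4656  0.3259] turn 0.0005 rows~ 7.8 t 5.3
```

```bash
python3 -m inch '[[-0.7,-0.784,0.476,0,0],[-0.7,-0.784,0.476,0,0],[-0.7,-0.784,0.476,0,0],[-0.7,-0.784,0.476,0,0],[-0.7,-0.784,0.476,0,0],[-0.7,-0.784,0.476,0,0],[-0.7,-0.784,0.476,0,0],[-0.7,-0.784,0.476,0,0],[-0.7,-0.784,0.476,0,0],[-0.7,-0.784,0.476,0,0],[-0.7,-0.784,0.476,0,0]]'
python3 -c "
from h import *
go(.5961,-.004,.061,0)"
```

```text
time_s: 6.4
position: [0.596, -0.0021, 0.1853]
eef_rot: [-2.216, -2.226, 0.0]
wrist_force: [0.5, -0.5, 0.4]
grip_width: 0.0786
finger_force: 0.0
shares [-0.0049  0.0004  0.3109] turn 0.0007 rows~ 2.5 t 6.4
```

```bash
python3 -m inch '[[-0.7,-0.005,0,0.1,0],[-0.7,-0.005,0,0.21,0],[-0.7,-0.005,0,0.31,0],[-0.7,-0.005,0,0.31,0],[-0.7,-0.005,0,0.31,0],[0.6,-0.005,0,0.31,0],[0.6,-0.005,0,0.31,0],[0.6,-0.005,0,0.31,0],[0.6,-0.005,0,0.31,0],[0.6,-0.005,0,0.31,0]]' 25
python3 -c "
from h import *
go(.4855,.312,.12,0)"
```

```text
time_s: 7.4
position: [0.5971, -0.0056, 0.0623]
eef_rot: [2.217, 2.224, 0.001]
wrist_force: [-0.6, 0.3, 6.4]
grip_width: 0.0518
finger_force: 25.0
shares [ 0.7948 -0.2763 -0.1447] turn 0.0005 rows~ 6.8 t 7.4
```

```bash
python3 -m inch '[[0.6,0,0,-0.08,0],[0.6,0,0,-0.15,0],[0.6,0.07,-0.025,-0.15,0],[0.6,0.17,-0.06,-0.15,0],[0.6,0.28,-0.1,-0.15,0],[0.6,0.39,-0.14,-0.15,0],[0.6,0.5,-0.175,-0.15,0],[0.6,0.61,-0.21,-0.15,0],[0.6,0.7,-0.245,-0.15,0],[0.6,0.77,-0.27,-0.15,0],[0.6,0.795,-0.276,-0.15,0],[0.6,0.795,-0.276,-0.15,0]]'
python3 -m inch '[[0.6,0,0,0.05,0],[0.6,0,0,0.11,0],[0.6,0,0,0.15,0],[0.6,0,0,0.166,0],[0.6,0,0,0.166,0],[0.6,0,0,0.166,0]]'
python3 -c "
from h import *
go(.4855,.312,.055,0)"
```

```text
time_s: 8.6
position: [0.4849, 0.3128, 0.1212]
eef_rot: [-2.216, -2.227, 0.001]
wrist_force: [-0.1, -0.1, -1.9]
grip_width: 0.0515
finger_force: 25.0
time_s: 9.2
position: [0.4859, 0.3114, 0.0555]
eef_rot: [2.219, 2.224, 0.001]
wrist_force: [0.1, 0.0, -2.5]
grip_width: 0.0516
finger_force: 25.0
shares [ 0.0014 -0.0011  0.0011] turn 0.0004 rows~ 0.0 t 9.2
```

```bash
python3 -m inch '[[0.6,0,0,0.004,0],[-0.3,0,0,0.004,0],[-0.3,0,0,0.004,0],[-0.3,0,0,0.004,0],[-0.3,0,0,-0.1,0],[-0.3,0,0,-0.2,0],[-0.3,0,0,-0.32,0],[-0.3,0,0,-0.32,0],[-0.3,0,0,-0.32,0]]'
python3 -c "
from h import *
go(.5942,-.084,.185,0)"
```

```text
time_s: 10.1
position: [0.4856, 0.3123, 0.1839]
eef_rot: [2.217, 2.225, 0.003]
wrist_force: [-0.4, 0.4, -0.3]
grip_width: 0.0607
finger_force: 0.0
shares [-0.9916  0.2682 -0.0033] turn 0.0005 rows~ 8.2 t 10.1
```

```bash
python3 -m inch '[[-0.7,-0.99,0.27,0,0],[-0.7,-0.99,0.27,0,0],[-0.7,-0.99,0.27,0,0],[-0.7,-0.99,0.27,0,0],[-0.7,-0.99,0.27,0,0],[-0.7,-0.99,0.27,0,0],[-0.7,-0.99,0.27,0,0],[-0.7,-0.99,0.27,0,0],[-0.7,-0.99,0.27,0,0],[-0.7,-0.99,0.27,0,0],[-0.7,-0.99,0.27,0,0],[-0.7,-0.99,0.27,0,0]]'
python3 -c "
from h import *
go(.5942,-.084,.061,0)"
```

```text
time_s: 11.3
position: [0.5941, -0.0819, 0.1826]
eef_rot: [-2.215, -2.226, 0.001]
wrist_force: [-0.4, 0.1, -0.8]
grip_width: 0.0791
finger_force: 0.0
shares [-0.0053  0.0006  0.3039] turn 0.0008 rows~ 2.4 t 11.3
```

```bash
python3 -m inch '[[-0.7,-0.004,0,0.1,0],[-0.7,-0.004,0,0.21,0],[-0.7,-0.004,0,0.304,0],[-0.7,-0.004,0,0.304,0],[-0.7,-0.004,0,0.304,0],[0.6,-0.004,0,0.304,0],[0.6,-0.004,0,0.304,0],[0.6,-0.004,0,0.304,0],[0.6,-0.004,0,0.304,0],[0.6,-0.004,0,0.304,0]]' 25
python3 -m inch '[[0.6,0,0,-0.08,0],[0.6,0,0,-0.15,0],[0.6,0.05,0,-0.15,0],[0.6,0.12,0,-0.15,0],[0.6,0.17,0,-0.15,0],[0.6,0.2,0,-0.15,0],[0.6,0.2,0,-0.15,0],[0.6,0.2,0,-0.15,0]]'
python3 -c "
from h import *
go(.566,.3145,.12,0)"
```

```text
time_s: 12.3
position: [0.595, -0.0852, 0.0622]
eef_rot: [2.217, 2.224, 0.001]
wrist_force: [-0.2, 0.0, 5.9]
grip_width: 0.0514
finger_force: 25.0
time_s: 13.1
position: [0.5943, -0.0056, 0.1213]
eef_rot: [2.218, 2.225, -0.0]
wrist_force: [0.8, 0.2, -1.3]
grip_width: 0.052
finger_force: 25.0
shares [ 0.8006 -0.068   0.0032] turn 0.0005 rows~ 6.4 t 13.1
```

```bash
python3 -m inch '[[0.6,0.06,-0.005,0,0],[0.6,0.15,-0.012,0,0],[0.6,0.25,-0.02,0,0],[0.6,0.35,-0.03,0,0],[0.6,0.45,-0.04,0,0],[0.6,0.55,-0.05,0,0],[0.6,0.65,-0.06,0,0],[0.6,0.73,-0.066,0,0],[0.6,0.78,-0.068,0,0],[0.6,0.8,-0.068,0,0],[0.6,0.8,-0.068,0,0],[0.6,0.8,-0.068,0,0]]'
python3 -m inch '[[0.6,0,0,0.05,0],[0.6,0,0,0.11,0],[0.6,0,0,0.15,0],[0.6,0,0,0.168,0],[0.6,0,0,0.168,0],[0.6,0,0,0.168,0]]'
python3 -m inch '[[0.6,0,0,0,0],[-0.3,0,0,0,0],[-0.3,0,0,0,0],[-0.3,0,0,0,0],[-0.3,0,0,-0.1,0],[-0.3,0,0,-0.2,0],[-0.3,0,0,-0.32,0],[-0.3,0,0,-0.32,0],[-0.3,0,0,-0.32,0]]'
python3 - <<'E'
from h import *
im,d=snap('top','top1')
c=cv2.resize(im[130:370,100:430,::-1],None,fx=2.4,fy=2.4,interpolation=cv2.INTER_CUBIC); cv2.imwrite('pics/c3.png',c)
go(.658,.061,.185,97)
W=cloud('top',d); z=W[...,2]; h=cv2.cvtColor(im,cv2.COLOR_RGB2HSV); print('h',[h[v,u].tolist() for u,v in((292,225),(338,225),(384,225))])
E
```

```text
time_s: 14.3
position: [0.5665, 0.3133, 0.1213]
eef_rot: [2.219, 2.224, -0.001]
wrist_force: [-0.5, -0.4, -1.4]
grip_width: 0.0517
finger_force: 25.0
time_s: 14.9
position: [0.5665, 0.3144, 0.0547]
eef_rot: [2.218, 2.224, 0.001]
wrist_force: [0.6, 0.2, -1.7]
grip_width: 0.0517
finger_force: 25.0
time_s: 15.8
position: [0.5664, 0.3149, 0.1833]
eef_rot: [2.217, 2.225, 0.003]
wrist_force: [-0.7, -1.2, -0.9]
grip_width: 0.0608
finger_force: 0.0
shares [-0.6349  0.2284 -0.008 ] turn 0.2311 rows~ 5.4 t 15.85
h [[111, 131, 130], [24, 255, 185], [3, 210, 158]]
```

View pics/c3.png

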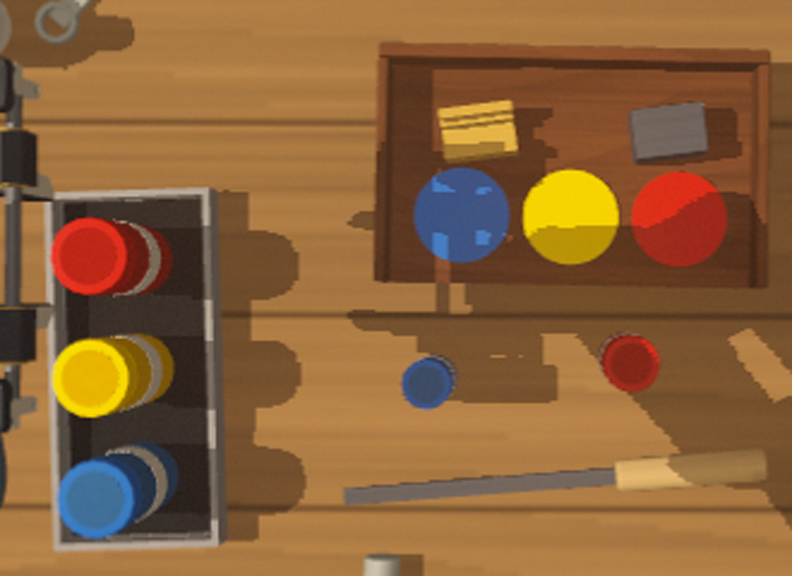

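The crop shows all three tins upright in the tray at about (90,255), (92,377) and (97,498). The discs are bare at (462,215), (571,217) and (679,218). The V-block at (478,130) and steel block at (669,130) are undisturbed.

```bash
python3 -m inch '[[-0.5,-0.635,0.228,0,0.231],[-0.5,-0.635,0.228,0,0.231],[-0.5,-0.635,0.228,0,0.231],[-0.5,-0.635,0.228,0,0.231],[-0.5,-0.635,0.228,0,0.231],[-0.5,-0.635,0.228,0,0.231],[-0.5,-0.635,0.228,0,0.231],[-0.5,-0.635,0.228,0,0.231],[-0.5,-0.635,0.228,0,0.231],[-0.5,-0.635,0.228,0,0.231],[-0.5,-0.635,0.228,0,0.231],[-0.5,-0.635,0.228,0,0.231]]'
python3 - <<'E'
from h import *
f=np.load('top1.npz'); im,d=f['im'],f['d']; W=cloud('top',d); z=W[...,2]; h=cv2.cvtColor(im,cv2.COLOR_RGB2HSV).astype(int)
def box(u0,u1,v0,v1):
    m=np.zeros(z.shape,bool); m[v0:v1,u0:u1]=1; return m
H,S=h[...,0],h[...,1]
for n,b,m in [('dblue',(265,318,192,246),(H>100)&(H<125)&(S>80)),('dyel',(312,364,192,246),(H>19)&(H<32)&(S>180)),('dred',(358,408,192,246),((H<6)|(H>174))&(S>190))]:
    m=(box(*b)&m).astype(np.uint8); m=cv2.morphologyEx(m,cv2.MORPH_OPEN,np.ones((3,3),np.uint8))
    cs=max(cv2.findContours(m,0,2)[0],key=cv2.contourArea); (u,v),r=cv2.minEnclosingCircle(cs); M=cv2.fitEllipse(cv2.convexHull(cs))
    print(n,world('top',u,v,.013).round(4),r,world('top',*M[0],.013).round(4),np.round(M[1],1))
for n,b,lo,hi in [('vb',(275,322,165,200),.036,.06),('tred',(105,170,215,255),.095,.12),('ty',(105,170,265,308),.095,.12),('tb',(105,170,315,358),.095,.12)]:
    print(n,rect(W,box(*b)&(z>lo)&(z<hi)))
# jaws edges
f=np.load('top0.npz'); W=cloud('top',f['d']); z=W[...,2]
m=box(475,560,225,325)&(z>.05)&(z<.06)
for s in (1,0):
    k=m&((W[...,0]>.481)==bool(s)); print('jaw',rect(W,k))
E
python3 -c "
from h import *
go(.658,.061,.016,97)"
```

```text
time_s: 17.05
position: [0.6576, 0.0611, 0.181]
eef_rot: [-3.135, -0.197, 0.003]
wrist_force: [-0.3, 0.2, -0.1]
grip_width: 0.0699
finger_force: 0.0
dblue [0.5989 0.0738 0.013 ] 19.7094669342041 [0.599  0.0737 0.013 ] [38.8 39.2]
dyel [ 0.5981 -0.0061  0.013 ] 20.432331085205078 [ 0.5982 -0.0061  0.013 ] [39.5 40.6]
dred [ 0.5971 -0.0863  0.013 ] 19.88949203491211 [ 0.5968 -0.0863  0.013 ] [39.2 39.5]
vb (343, array([658. ,  60.8]), array([36.3, 50.3]), 7.7, np.float64(0.0429), array([658.1,  60.8], dtype=float32))
tred (874, array([565.7, 313.9]), array([51.4, 51.1]), 42.7, np.float64(0.1049), array([565.4, 312.5], dtype=float32))
ty (890, array([484.8, 311.5]), array([51.4, 51. ]), 86.3, np.float64(0.1049), array([485. , 310.6], dtype=float32))
tb (870, array([405.1, 307.4]), array([51.1, 50.6]), 41.6, np.float64(0.1049), array([405.8, 306.7], dtype=float32))
jaw (909, array([ 524.7, -319.4]), array([85.1, 31. ]), 87.4, np.float64(0.0541), array([ 524.7, -318.8], dtype=float32))
jaw (919, array([ 437.5, -315.8]), array([84.9, 31.5]), 87.6, np.float64(0.054), array([ 437.7, -315.3], dtype=float32))
shares [1.700e-03 3.000e-04 4.126e-01] turn 0.0006 rows~ 3.3 t 17.05
```

```bash
python3 -m inch '[[-0.5,0.002,0,0.1,0],[-0.5,0.002,0,0.2,0],[-0.5,0.002,0,0.3,0],[-0.5,0.002,0,0.37,0],[-0.5,0.002,0,0.4,0],[-0.5,0.002,0,0.415,0],[-0.5,0.002,0,0.415,0],[-0.5,0.002,0,0.415,0]]'
python3 -m inch '[[0.6,0,0,0,0],[0.6,0,0,0,0],[0.6,0,0,0,0],[0.6,0,0,0,0],[0.6,0,0,0,0]]' 35
python3 -m inch '[[0.6,0,0,-0.04,0],[0.6,0,0,-0.1,0],[0.6,0,0,-0.2,0],[0.6,0,0,-0.3,0],[0.6,0,0,-0.3,0],[0.6,0,0,-0.3,0]]'
python3 -c "
from h import *
go(.4811,-.3176,.135,87.5)"
```

```text
time_s: 17.85
position: [0.6598, 0.0612, 0.0177]
eef_rot: [3.136, 0.193, 0.003]
wrist_force: [0.2, -0.1, -0.2]
grip_width: 0.0697
finger_force: 0.0
time_s: 18.35
position: [0.6592, 0.0611, 0.0169]
eef_rot: [3.136, 0.193, 0.001]
wrist_force: [-1.5, 0.7, 5.5]
grip_width: 0.0517
finger_force: 35.0
time_s: 18.95
position: [0.6588, 0.0612, 0.1369]
eef_rot: [3.136, 0.192, 0.001]
wrist_force: [-0.9, 0.8, -4.1]
grip_width: 0.0516
finger_force: 35.0
shares [-0.5567  0.8855  0.0044] turn 0.0265 rows~ 8.4 t 18.95
```

```bash
python3 -m inch '[[0.6,-0.03,0.045,0,0.026],[0.6,-0.08,0.13,0,0.026],[0.6,-0.14,0.22,0,0.026],[0.6,-0.2,0.31,0,0.026],[0.6,-0.26,0.41,0,0.026],[0.6,-0.32,0.51,0,0.026],[0.6,-0.38,0.61,0,0.026],[0.6,-0.44,0.7,0,0.026],[0.6,-0.5,0.79,0,0.026],[0.6,-0.54,0.85,0,0.026],[0.6,-0.556,0.885,0,0.026],[0.6,-0.556,0.885,0,0.026]]'
python3 -m inch '[[0.6,0,0,0,0],[0.6,0,0,0,0]]'
python3 - <<'E'
from h import *
im,d=snap('top','top2'); s,_=snap('side','side2')
c=cv2.resize(s[270:470,180:420,::-1],None,fx=3,fy=3); cv2.imwrite('pics/c4.png',c[:600,:800])
go(.4811,-.3176,.0275,87.5)
E
```

```text
time_s: 20.15
position: [0.4805, -0.3183, 0.135]
eef_rot: [-3.14, 0.067, 0.003]
wrist_force: [0.5, -0.6, -3.4]
grip_width: 0.0513
finger_force: 35.0
time_s: 20.35
position: [0.4818, -0.3161, 0.1358]
eef_rot: [-3.14, 0.062, 0.001]
wrist_force: [-0.1, 0.1, -3.2]
grip_width: 0.0516
finger_force: 35.0
shares [-0.0017  0.0033  0.2714] turn 0.0007 rows~ 2.2 t 20.45
```

View pics/c4.png

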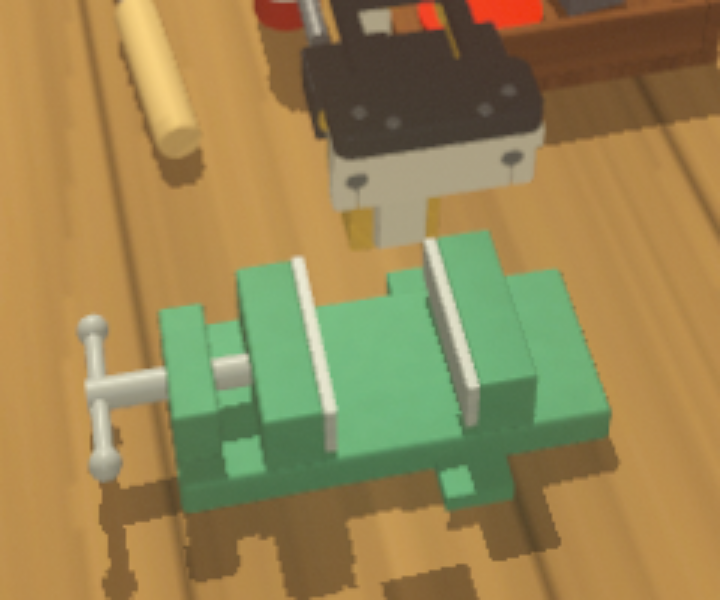

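The picture shows the block gripped level at crop (395,220), over the open vice with the jaw faces at (315,355) and (450,330). Next I'll lower it.

```bash
python3 -m inch '[[0.6,0.001,0.003,0.06,0],[0.6,0.001,0.003,0.13,0],[0.6,0.001,0.003,0.19,0],[0.6,0.001,0.003,0.23,0],[0.6,0.001,0.003,0.255,0],[0.6,0.001,0.003,0.265,0],[0.6,0.001,0.003,0.27,0],[0.6,0.001,0.003,0.27,0],[0.6,0.001,0.003,0.27,0]]'
python3 -c "
from h import *
go(.4821,-.3176,.0268,87.5)"
```

```text
time_s: 21.35
position: [0.4822, -0.3189, 0.029]
eef_rot: [3.14, -0.064, 0.002]
wrist_force: [0.4, -0.4, -2.9]
grip_width: 0.0513
finger_force: 35.0
shares [-0.0003 -0.0032  0.0054] turn 0.0005 rows~ 0.1 t 21.35
```

```bash
python3 -m inch '[[0.6,0,-0.001,0.003,0],[0.6,0,-0.001,0.005,0],[0.6,0,-0.001,0.005,0],[0.6,0,-0.001,0.005,0]]'
```

```text
time_s: 21.75
position: [0.482, -0.3183, 0.0268]
eef_rot: [3.141, -0.064, 0.001]
wrist_force: [-1.8, 1.8, 5.9]
grip_width: 0.0514
finger_force: 35.0
```

```bash
python3 -m inch '[[0.2,0,0,0,0],[-0.5,0,0,0,0],[-0.5,0,0,0,0],[-0.5,0,0,0,0],[-0.5,0,0,-0.08,0],[-0.5,0,0,-0.2,0],[-0.5,0,0,-0.32,0],[-0.5,0,0,-0.4,0],[-0.5,0,0,-0.4,0]]'
python3 -m inch '[[-0.5,0.1,-0.1,0,-0.1],[-0.5,0.2,-0.2,0,-0.2],[-0.5,0.2,-0.3,0,-0.243],[-0.5,0.2,-0.4,0,-0.243],[-0.5,0.2,-0.5,0,-0.243],[-0.5,0.2,-0.6,0,-0.243],[-0.5,0.2,-0.7,0,-0.243],[-0.5,0.2,-0.8,0,-0.243],[-0.5,0.2,-0.9,0,-0.243],[-0.5,0.2,-0.95,0,-0.243],[-0.5,0.2,-0.95,0,-0.243],[-0.5,0.2,-0.95,0,-0.243]]'
python3 - <<'E'
from h import *
im,d=snap('top','top3'); W=cloud('top',d); z=W[...,2]; h=cv2.cvtColor(im,cv2.COLOR_RGB2HSV).astype(int)
m=np.zeros(z.shape,bool); m[225:325,475:560]=1
b=m&(h[...,0]<30)&(h[...,1]>100)&(z>.035)&(z<.06); print('vb',rect(W,b))
g=m&(z>.05)&(z<.06)&(h[...,0]>35)|(m&(z>.0525)&(z<.058)); print('jaws',rect(W,g))
cv2.imwrite('pics/c5.png',cv2.resize(im[225:345,470:570,::-1],None,fx=5,fy=5,interpolation=cv2.INTER_CUBIC))
go(.5657,.3142,.185,0)
E
```

```text
time_s: 22.65
position: [0.4835, -0.3195, 0.191]
eef_rot: [3.136, -0.064, 0.01]
wrist_force: [0.5, -0.7, -0.4]
grip_width: 0.0697
finger_force: 0.0
time_s: 23.85
position: [0.5769, 0.0579, 0.1854]
eef_rot: [-2.315, -2.123, 0.002]
wrist_force: [-0.1, -0.0, -0.4]
grip_width: 0.0698
finger_force: 0.0
vb (670, array([ 480.7, -319. ]), array([54.2, 36.5]), 87.9, np.float64(0.0468), array([ 480.6, -317.1], dtype=float32))
jaws (2013, array([ 481.1, -317.2]), array([ 85. , 118.5]), 87.2, np.float64(0.0542), array([ 481.1, -317.1], dtype=float32))
shares [ 0.637  -0.0847  0.0014] turn -0.014 rows~ 5.1 t 23.9
```

View pics/c5.png

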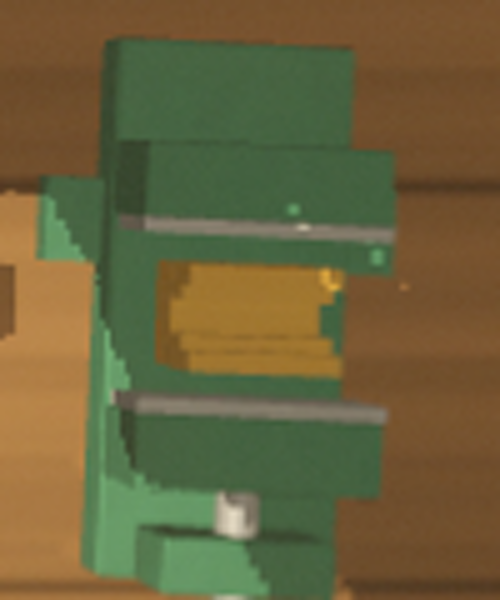

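The V-block lies groove up at crop (255,320), within about 1 mm of the middle of the jaws, in line with them. Now the tins go back, starting with red.

```bash
python3 -m inch '[[-0.35,0.637,-0.085,0,-0.014],[-0.35,0.637,-0.085,0,-0.014],[-0.35,0.637,-0.085,0,-0.014],[-0.35,0.637,-0.085,0,-0.014],[-0.35,0.637,-0.085,0,-0.014],[-0.35,0.637,-0.085,0,-0.014],[-0.35,0.637,-0.085,0,-0.014],[-0.35,0.637,-0.085,0,-0.014],[-0.35,0.637,-0.085,0,-0.014],[-0.35,0.637,-0.085,0,-0.014]]'
python3 - <<'E'
from h import *
go(.5657,.3142,.054,0)
f=np.load('top3.npz'); W=cloud('top',f['d']); z=W[...,2]
p=W[225:325,475:560].reshape(-1,3); p=p[(abs(p[:,0]-.481)<.017)&(abs(p[:,1]+.3176)<.025)&(p[:,2]>.03)]
q=p[p[:,2]>.0515]; A=np.c_[q[:,:2]-[.481,-.3176],np.ones(len(q))]; print(len(p),len(q),np.percentile(p[:,2],[5,25,50,75,95]).round(4),np.linalg.lstsq(A,q[:,2],rcond=None)[0])
E
```

```text
time_s: 24.9
position: [0.5654, 0.3136, 0.1864]
eef_rot: [2.22, 2.223, -0.0]
wrist_force: [-0.4, -0.0, -0.2]
grip_width: 0.0631
finger_force: 0.0
shares [0.0016 0.0008 0.3309] turn 0.0002 rows~ 2.6 t 24.9
616 202 [0.034  0.0369 0.0459 0.0534 0.056 ] [0.00426036 0.01102834 0.05444882]
```

```bash
python3 -m inch '[[-0.35,0.001,0.001,0.1,0],[-0.35,0.001,0.001,0.2,0],[-0.35,0.001,0.001,0.29,0],[-0.35,0.001,0.001,0.33,0],[-0.35,0.001,0.001,0.33,0],[-0.35,0.001,0.001,0.33,0],[0.6,0.001,0.001,0.33,0],[0.6,0.001,0.001,0.33,0],[0.6,0.001,0.001,0.33,0],[0.6,0.001,0.001,0.33,0]]' 25
python3 -c "
from h import *
go(.597,-.0863,.125,0)"
```

```text
time_s: 25.9
position: [0.5662, 0.3158, 0.056]
eef_rot: [2.217, 2.224, 0.004]
wrist_force: [-0.1, -0.2, 7.3]
grip_width: 0.0517
finger_force: 25.0
shares [-1.0053  0.0741 -0.1735] turn 0.0005 rows~ 8.2 t 25.9
```

```bash
python3 -m inch '[[0.6,0,0,-0.08,0],[0.6,0,0,-0.175,0],[0.6,-0.05,0,-0.175,0],[0.6,-0.14,0.01,-0.175,0],[0.6,-0.24,0.02,-0.175,0],[0.6,-0.35,0.03,-0.175,0],[0.6,-0.46,0.04,-0.175,0],[0.6,-0.57,0.05,-0.175,0],[0.6,-0.68,0.06,-0.175,0],[0.6,-0.78,0.07,-0.175,0],[0.6,-0.86,0.074,-0.175,0],[0.6,-0.9,0.074,-0.175,0]]'
python3 -m inch '[[0.6,-0.06,0,0,0],[0.6,-0.1,0,0,0],[0.6,-0.1,0,0,0],[0.6,-0.1,0,0,0]]'
python3 -c "
from h import *
go(.597,-.0863,.065,0)"
```

```text
time_s: 27.1
position: [0.5955, -0.0474, 0.1237]
eef_rot: [-2.22, -2.222, 0.001]
wrist_force: [-0.0, 1.0, -2.2]
grip_width: 0.0514
finger_force: 25.0
time_s: 27.5
position: [0.596, -0.0841, 0.1241]
eef_rot: [-2.218, -2.224, 0.0]
wrist_force: [0.6, 0.1, -0.8]
grip_width: 0.0523
finger_force: 25.0
shares [-0.0056  0.0025  0.1476] turn 0.0005 rows~ 1.2 t 27.5
```

```bash
python3 -m inch '[[0.6,-0.004,0.002,0.05,0],[0.6,-0.004,0.002,0.1,0],[0.6,-0.004,0.002,0.135,0],[0.6,-0.004,0.002,0.147,0],[0.6,-0.004,0.002,0.147,0],[0.6,-0.004,0.002,0.147,0],[0.6,-0.004,0.002,0.147,0]]'
python3 -c "
from h import *
go(.597,-.0863,.0635,0)"
```

```text
time_s: 28.2
position: [0.5975, -0.0861, 0.0662]
eef_rot: [2.217, 2.224, 0.001]
wrist_force: [-0.4, -0.3, -1.8]
grip_width: 0.052
finger_force: 25.0
shares [-0.0004 -0.0011  0.0068] turn 0.0005 rows~ 0.1 t 28.2
```

```bash
python3 -m inch '[[0.6,0,-0.001,0.003,0],[0.6,0,-0.001,0.006,0],[0.6,0,-0.001,0.006,0],[0.6,0,-0.001,0.006,0]]'
```

```text
time_s: 28.6
position: [0.5968, -0.0862, 0.0638]
eef_rot: [2.218, 2.225, 0.0]
wrist_force: [-1.7, 0.0, 6.3]
grip_width: 0.0515
finger_force: 25.0
```

```bash
python3 -m inch '[[0.1,0,0,0,0],[-0.35,0,0,0,0],[-0.35,0,0,0,0],[-0.35,0,0,0,0],[-0.35,0,0,-0.1,0],[-0.35,0,0,-0.21,0],[-0.35,0,0,-0.31,0],[-0.35,0,0,-0.31,0],[-0.35,0,0,-0.31,0]]'
python3 -m inch '[[-0.35,0.994,-0.28,0,0],[-0.35,0.994,-0.28,0,0],[-0.35,0.994,-0.28,0,0],[-0.35,0.994,-0.28,0,0],[-0.35,0.994,-0.28,0,0],[-0.35,0.994,-0.28,0,0],[-0.35,0.994,-0.28,0,0],[-0.35,0.994,-0.28,0,0],[-0.35,0.994,-0.28,0,0],[-0.35,0.994,-0.28,0,0],[-0.35,0.994,-0.28,0,0],[-0.35,0.994,-0.28,0,0]]'
python3 - <<'E'
from h import *
im,d=snap('top','top4'); W=cloud('top',d); z=W[...,2]
m=np.zeros(z.shape,bool); m[190:250,362:415]=1; print('red',rect(W,m&(z>.1)&(z<.13)))
go(.4850,.3115,.055,0)
E
```

```text
time_s: 29.5
position: [0.5967, -0.0861, 0.1874]
eef_rot: [2.217, 2.224, 0.001]
wrist_force: [-0.2, 0.5, -0.9]
grip_width: 0.0625
finger_force: 0.0
time_s: 30.7
position: [0.4837, 0.3096, 0.1865]
eef_rot: [-2.22, -2.223, 0.002]
wrist_force: [-0.0, -0.1, 0.6]
grip_width: 0.0629
finger_force: 0.0
red (864, array([595.6, -86.4]), array([50.4, 50.3]), 0.6, np.float64(0.1131), array([595.6, -86.3], dtype=float32))
shares [0.0047 0.0031 0.3293] turn 0.0002 rows~ 2.6 t 30.75
```

```bash
python3 -m inch '[[-0.35,0.003,0.002,0.1,0],[-0.35,0.003,0.002,0.2,0],[-0.35,0.003,0.002,0.29,0],[-0.35,0.003,0.002,0.329,0],[-0.35,0.003,0.002,0.329,0],[-0.35,0.003,0.002,0.329,0],[0.6,0.003,0.002,0.329,0],[0.6,0.003,0.002,0.329,0],[0.6,0.003,0.002,0.329,0],[0.6,0.003,0.002,0.329,0]]' 25
python3 -c "
from h import *
go(.599,-.0061,.125,0)"
```

```text
time_s: 31.75
position: [0.485, 0.3126, 0.0567]
eef_rot: [2.217, 2.225, 0.003]
wrist_force: [1.0, -0.8, 6.0]
grip_width: 0.0515
finger_force: 25.0
shares [-0.7976  0.2828 -0.1709] turn 0.0005 rows~ 6.9 t 31.75
```

```bash
python3 -m inch '[[0.6,0,0,-0.08,0],[0.6,0,0,-0.17,0],[0.6,-0.06,0.02,-0.17,0],[0.6,-0.16,0.055,-0.17,0],[0.6,-0.27,0.095,-0.17,0],[0.6,-0.38,0.135,-0.17,0],[0.6,-0.49,0.175,-0.17,0],[0.6,-0.6,0.21,-0.17,0],[0.6,-0.69,0.245,-0.17,0],[0.6,-0.76,0.27,-0.17,0],[0.6,-0.795,0.283,-0.17,0],[0.6,-0.795,0.283,-0.17,0]]'
python3 -m inch '[[0.6,0,0,0,0],[0.6,0,0,0.05,0],[0.6,0,0,0.1,0],[0.6,0,0,0.135,0],[0.6,0,0,0.145,0],[0.6,0,0,0.145,0],[0.6,0,0,0.145,0],[0.6,0,0,0.145,0]]'
python3 -c "
from h import *
go(.599,-.0061,.0635,0)"
```

```text
time_s: 32.95
position: [0.5985, -0.0065, 0.1233]
eef_rot: [-2.22, -2.223, 0.0]
wrist_force: [-0.9, 0.1, -2.2]
grip_width: 0.0517
finger_force: 25.0
time_s: 33.75
position: [0.5987, -0.0052, 0.066]
eef_rot: [2.217, 2.225, 0.001]
wrist_force: [0.1, -0.3, -2.2]
grip_width: 0.0518
finger_force: 25.0
shares [-0.0024  0.0008  0.0063] turn 0.0005 rows~ 0.1 t 33.75
```

```bash
python3 -m inch '[[0.6,-0.002,0,0.002,0],[0.6,-0.002,0,0.005,0],[0.6,-0.002,0,0.005,0],[0.6,-0.002,0,0.005,0]]'
```

```text
time_s: 34.15
position: [0.5987, -0.0063, 0.0644]
eef_rot: [2.218, 2.224, 0.001]
wrist_force: [-1.9, 0.1, 7.4]
grip_width: 0.052
finger_force: 25.0
```

```bash
python3 -m inch '[[0.1,0,0,0,0],[-0.35,0,0,0,0],[-0.35,0,0,0,0],[-0.35,0,0,0,0],[-0.35,0,0,-0.1,0],[-0.35,0,0,-0.21,0],[-0.35,0,0,-0.31,0],[-0.35,0,0,-0.31,0],[-0.35,0,0,-0.31,0]]'
python3 -m inch '[[-0.5,0.786,-0.483,0,0],[-0.5,0.786,-0.483,0,0],[-0.5,0.786,-0.483,0,0],[-0.5,0.786,-0.483,0,0],[-0.5,0.786,-0.483,0,0],[-0.5,0.786,-0.483,0,0],[-0.5,0.786,-0.483,0,0],[-0.5,0.786,-0.483,0,0],[-0.5,0.786,-0.483,0,0],[-0.5,0.786,-0.483,0,0],[-0.5,0.786,-0.483,0,0]]'
python3 - <<'E'
from h import *
im,d=snap('top','top5'); W=cloud('top',d); z=W[...,2]
for u0,u1 in((362,415),(315,362)):
    m=np.zeros(z.shape,bool); m[190:250,u0:u1]=1; print(rect(W,m&(z>.1)&(z<.13)))
go(.4055,.308,.055,0)
E
```

```text
time_s: 35.05
position: [0.5985, -0.0061, 0.1878]
eef_rot: [2.217, 2.224, 0.001]
wrist_force: [0.6, -0.5, -1.7]
grip_width: 0.0627
finger_force: 0.0
time_s: 36.15
position: [0.4045, 0.3066, 0.1867]
eef_rot: [-2.219, -2.224, 0.002]
wrist_force: [0.1, 0.3, -0.8]
grip_width: 0.0695
finger_force: 0.0
(866, array([595.6, -86.5]), array([50.3, 50.4]), 89.9, np.float64(0.113), array([595.5, -86.2], dtype=float32))
(843, array([597.7,  -5.6]), array([51.6, 48.7]), 0.2, np.float64(0.113), array([597.7,  -5.5], dtype=float32))
shares [0.0036 0.0024 0.3298] turn 0.0003 rows~ 2.6 t 36.2
```

```bash
python3 -m inch '[[-0.5,0.003,0.002,0.1,0],[-0.5,0.003,0.002,0.2,0],[-0.5,0.003,0.002,0.29,0],[-0.5,0.003,0.002,0.329,0],[-0.5,0.003,0.002,0.329,0],[-0.5,0.003,0.002,0.329,0],[0.6,0.003,0.002,0.329,0],[0.6,0.003,0.002,0.329,0],[0.6,0.003,0.002,0.329,0],[0.6,0.003,0.002,0.329,0]]' 25
python3 -c "
from h import *
go(.5997,.0738,.125,0)"
```

```text
time_s: 37.2
position: [0.4054, 0.3091, 0.0566]
eef_rot: [2.217, 2.225, 0.002]
wrist_force: [-0.6, -0.8, 5.6]
grip_width: 0.0516
finger_force: 25.0
shares [-0.5897  0.484  -0.1707] turn 0.0005 rows~ 6.3 t 37.2
```

```bash
python3 -m inch '[[0.6,0,0,-0.08,0],[0.6,0,0,-0.17,0],[0.6,-0.05,0.04,-0.17,0],[0.6,-0.12,0.1,-0.17,0],[0.6,-0.2,0.165,-0.17,0],[0.6,-0.28,0.23,-0.17,0],[0.6,-0.36,0.295,-0.17,0],[0.6,-0.44,0.36,-0.17,0],[0.6,-0.51,0.42,-0.17,0],[0.6,-0.56,0.46,-0.17,0],[0.6,-0.588,0.484,-0.17,0],[0.6,-0.588,0.484,-0.17,0]]'
python3 -m inch '[[0.6,0,0,0,0],[0.6,0,0,0.05,0],[0.6,0,0,0.1,0],[0.6,0,0,0.135,0],[0.6,0,0,0.145,0],[0.6,0,0,0.145,0],[0.6,0,0,0.145,0],[0.6,0,0,0.145,0]]'
python3 -c "
from h import *
go(.5997,.0738,.0635,0)"
```

```text
time_s: 38.4
position: [0.5997, 0.0734, 0.1235]
eef_rot: [-2.219, -2.223, 0.0]
wrist_force: [-0.5, 0.8, -1.4]
grip_width: 0.0519
finger_force: 25.0
time_s: 39.2
position: [0.5997, 0.0744, 0.0666]
eef_rot: [2.217, 2.225, 0.001]
wrist_force: [-0.1, -0.8, -1.3]
grip_width: 0.0517
finger_force: 25.0
shares [-0.0016  0.0001  0.0077] turn 0.0005 rows~ 0.1 t 39.2
```

```bash
python3 -m inch '[[0.6,-0.001,0,0.003,0],[0.6,-0.001,0,0.006,0],[0.6,-0.001,0,0.006,0],[0.6,-0.001,0,0.006,0]]'
```

```text
time_s: 39.6
position: [0.5997, 0.0738, 0.0645]
eef_rot: [2.217, 2.224, 0.001]
wrist_force: [-3.1, -0.9, 7.1]
grip_width: 0.052
finger_force: 25.0
```

Contact. Next I'll release, lift, back away and take a final look.

```bash
python3 -m inch '[[0.1,0,0,0,0],[-0.35,0,0,0,0],[-0.35,0,0,0,0],[-0.35,0,0,0,0],[-0.35,0,0,-0.1,0],[-0.35,0,0,-0.21,0],[-0.35,0,0,-0.31,0],[-0.35,0,0,-0.31,0],[-0.35,0,0,-0.31,0]]'
python3 -m inch '[[-0.35,0.6,-0.4,0,0],[-0.35,0.6,-0.4,0,0],[-0.35,0.6,-0.4,0,0],[-0.35,0.6,-0.4,0,0],[-0.35,0.6,-0.4,0,0],[-0.35,0.6,-0.4,0,0],[-0.35,0.6,-0.4,0,0],[-0.35,0.6,-0.4,0,0],[-0.35,0.6,-0.4,0,0]]'
python3 - <<'E'
from h import *
im,d=snap('top','top6'); W=cloud('top',d); z=W[...,2]
for u0,u1 in((362,415),(315,362),(260,315)):
    m=np.zeros(z.shape,bool); m[190:250,u0:u1]=1; print(rect(W,m&(z>.1)&(z<.13)))
E
```

```text
time_s: 40.5
position: [0.5994, 0.0739, 0.1877]
eef_rot: [2.217, 2.224, 0.001]
wrist_force: [-0.0, -0.6, -1.2]
grip_width: 0.0626
finger_force: 0.0
time_s: 41.4
position: [0.4387, 0.3125, 0.1865]
eef_rot: [-2.218, -2.224, 0.002]
wrist_force: [-1.5, 0.2, -0.0]
grip_width: 0.0632
finger_force: 0.0
(864, array([595.5, -86.5]), array([50.4, 50.4]), 1.3, np.float64(0.1129), array([595.6, -86.2], dtype=float32))
(846, array([597.8,  -5.6]), array([51.6, 48.7]), 0.2, np.float64(0.1129), array([597.6,  -5.4], dtype=float32))
(819, array([598.2,  72.9]), array([48.8, 50. ]), 89.3, np.float64(0.1131), array([598.5,  72.8], dtype=float32))
```

View pics/top6.png

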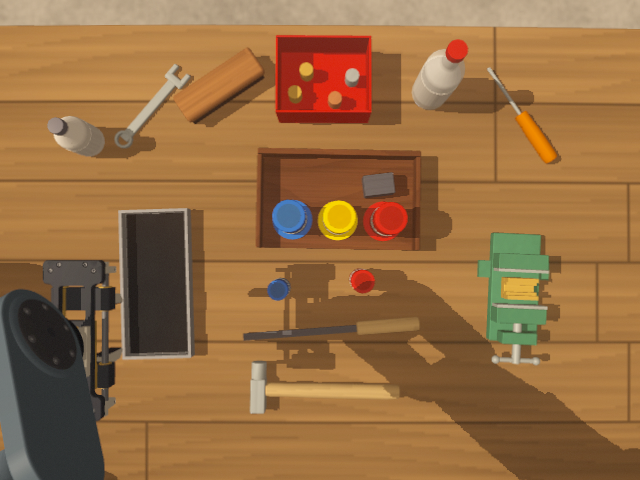

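The final picture shows the tins upright on their discs at (291,217), (338,220) and (388,220). The V-block is in the vice at (520,289) and the steel block is unmoved at (379,185). The tray is empty and the arm is clear, so I'm handing in.

```bash
python3 -c "
from plant import bot
print(bot.finish_job())"
```

```text
the job is handed in; nothing more can be done
None
```

I've handed the job in at about 41 s: the V-block lies groove up in the vice within about 1–2 mm of the middle, all three tins are back upright on their own discs within about 1.5 mm by camera, and the steel block hasn't moved.

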